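# Load the sauce caddy, leave the dish soap

### The job

Load the caddy for supper: stand the red, yellow and green sauce bottles (the ones with white pointed nozzles) upright in the caddy, each right down in the pocket of its own colour, setting them down rather than dropping them or tipping them over. The two dish-soap bottles with flat black caps do not belong in it: leave them, the upturned bowl and the pie tin standing where they are.

Things in the scene. Friction and masses are not known exactly. Their poses are not given: they have to be found in the camera images.
- red_sauce: red plastic squeeze bottle of sauce with a WHITE POINTED nozzle, loose, upright; round, body 50 mm across up to 98 mm high, nozzle tip at 125 mm; about 0.25 kg. Origin: centre of its underside, z up along the bottle. Easily gripped across the body about 80 to 85 mm above its underside; any yaw will do
- yellow_sauce: yellow plastic squeeze bottle of sauce with a WHITE POINTED nozzle, loose, upright; round, body 50 mm across up to 98 mm high, nozzle tip at 125 mm; about 0.25 kg. Origin: centre of its underside, z up along the bottle. Easily gripped across the body about 80 to 85 mm above its underside; any yaw will do
- green_sauce: green plastic squeeze bottle of sauce with a WHITE POINTED nozzle, loose, upright; round, body 50 mm across up to 98 mm high, nozzle tip at 125 mm; about 0.25 kg. Origin: centre of its underside, z up along the bottle. Easily gripped across the body about 80 to 85 mm above its underside; any yaw will do
- red_soap: red dish-soap bottle, the look-alike: same body and height as the red sauce bottle (50 mm across, 125 mm high) but with a FLAT BLACK cap 36 mm across; loose, upright, stays where it is. Origin: centre of its underside, z up
- yellow_soap: yellow dish-soap bottle, the look-alike: same body and height as the yellow sauce bottle (50 mm across, 125 mm high) but with a FLAT BLACK cap 36 mm across; loose, upright, stays where it is. Origin: centre of its underside, z up
- red_pocket: red square open pocket of the wooden caddy, fixed: outside 84 x 84 mm, 48 mm high, walls and floor 4 mm (inside 76 x 76). Origin: centre of its underside, 6 mm above the counter (inner floor at 10 mm, rim at 54 mm). The three pockets stand in a row at 86 mm pitch along their own y axis, colours in any order; z up. The tray around them (100 x 276 mm) is lower than the rims
- yellow_pocket: yellow square open pocket of the wooden caddy, fixed: outside 84 x 84 mm, 48 mm high, walls and floor 4 mm (inside 76 x 76). Origin: centre of its underside, 6 mm above the counter (inner floor at 10 mm, rim at 54 mm). The three pockets stand in a row at 86 mm pitch along their own y axis, colours in any order; z up. The tray around them (100 x 276 mm) is lower than the rims
- green_pocket: green square open pocket of the wooden caddy, fixed: outside 84 x 84 mm, 48 mm high, walls and floor 4 mm (inside 76 x 76). Origin: centre of its underside, 6 mm above the counter (inner floor at 10 mm, rim at 54 mm). The three pockets stand in a row at 86 mm pitch along their own y axis, colours in any order; z up. The tray around them (100 x 276 mm) is lower than the rims
- bowl: green glass bowl lying upside down, 140 mm across, 64 mm high, loose, a bystander. Origin: centre of its underside on the counter
- pie_tin: shallow round aluminium pie tin, 210 mm across the rim, 30 mm high, loose and light, a bystander. Origin: centre of its underside

How it is judged:
By the outcome, as a careful person would: the job done as asked, in the order asked, and still so for the second after the job is handed in, with the robot touching nothing.
It also fails if it takes over 80 s, if anything falls off the work surface, if the arm or the gripper's body presses on something with over 40 N, if the wrist force passes 120 N, or if a joint passes its speed limit or range.

### The arm

A 6-joint arm with a two-finger parallel gripper is mounted at the origin on the work surface. World frame = base frame: x ahead of the robot, y to its left, z up, the work surface at z = 0. Lengths are in m, angles in rad, forces in N, time in s.
With the tool pointing down it reaches from about 0.3 to 0.875 m from the base axis. Payload 6.4 kg.
Tool frame: the origin (TCP) lies between the finger pads; the fingertips stand 11 mm ahead of it and the grasp point (between the pads) lies 8 mm behind it (manip.nose_length is the distance from the TCP to the fingertips, in m); z points along the fingers, x is the direction in which the jaws open and shut, and the axes are right-handed (so a half turn about z gives the same grasp; the last joint's range is limited). The gripper opens to 85 mm and grips with 20 to 120 N. Pads are 22 mm wide; open, the fingers measure 114 mm over their backs; the gripper's body (76 mm by 85 mm) begins 54 mm behind the grasp point. The pads swing forward as they close: fully open they stand 13 mm farther back than shut.
Start: joints at [0.964, 0.181, 1.607, -0, 1.354, -0.206], TCP at [0.224, 0.529, 0.211] pointing down, gripper open.
Joint ranges: [-2.99, 2.99], [-0.89, 2.07], [0.3, 2.58], [-1.14, 4.28], [0, 2.63], [-3.12, 3.12]. Speed limits (rad/s): [2.57, 2.57, 3.01, 3.14, 3.14, 3.14].

### API

Orientations are given as [roll, pitch, yaw] about the fixed x, y, z axes, in that order (R = Rz(yaw) Ry(pitch) Rx(roll)).
In Python, from plant import manip, imaging, workorder gives the robot as it stands. The module is installed in compiled form; this text tells all that it offers.
- The arm moves only by the tool jog_arm, never from a script. Its argument "increments" is a list of rows, each a list of 5 numbers: the opening, from 0 (shut) to 1 (fully open), then the shift along the world's x, y, z in mm, then the turn about the world's z in rad. In form: [[claw, tx, ty, tz, spin], ...]. A call has 1 to 12 rows; each row is the pose to reach, as a shift and turn from the pose commanded when the call began; what a row does not reach only later rows make up. A row lasts 1/10 s, in which the tool goes at most 50 mm and 8.59 degrees, less where a joint would pass 70% of its speed; a pose out of reach is approached as far as the arm can. A call with a gripper value outside its range is refused whole. The fingers move at their own pace and stop on an object; "grip_force" is the grip in N (left out, the last holds). Time passes only in rows, so rows that repeat a pose let the fingers close. It gives the time, the measured TCP pose, the force and the opening at its end, in the units of the state.
- manip.sense(): the state, without advancing time (a new reading comes with each control period).
- imaging.get_image(name): name is "side" or "top" or "wrist"; returns (picture, depth): 480x640x3 uint8, blue, green, red; 480x640 float32, m along the optical axis (not along the pixel's ray), 0 where there is no reading.
- imaging.camera_info(name): a dict with "camera_matrix" (3x3 intrinsics, pixels), "distortion" ([k1, k2, p1, p2, k3] as OpenCV has them; the pictures are not rectified), "R" (3x3) and "t" (3): a world point X has camera coordinates R X + t. Camera axes: x right, y down, z forward; pixel columns grow to the right and rows downward; lengths in m; the calibration is good to about 2 mm. A picture is of the moment at which its call begins: read the wrist's pose just before it. camera_info takes no time and is no camera call; for the wrist camera it gives the pose at the moment of the call.
- workorder.job_done(): hands the job in, once; it reports no verdict.
The state is a dict: "clock": time; "qpos": joint angles; "qd": joint speeds; "tau": joint torques, N m; "position": TCP position; "ee_rot": TCP orientation; "wrist_force": force on the tool from outside, world axes, zero at the start; "ft_torque": the same for the moment, N m; "width": finger opening in m.
Only numpy, scipy, OpenCV 4.12 (cv2) and the standard library are available. Lean on these libraries where they do the work, as an engineer would, in place of code of your own. Each camera call takes 0.05 s, during which the arm holds its last target.

## Working session

There is one attempt and no reset: what is moved stays moved. The work goes in short steps, Python scripts to look and compute and a tool call to move; the robot and the scene stay as the last step left them, time stands still between calls to the robot, and variables do not carry over. Pictures are saved under pics/ and viewed, and the job is handed in when it is done.

Besides the shell and the picture viewer there is one more tool, called after "Request:" as name(argument=value, ...), one argument or row to a line, values as JSON. jog_arm: Moves the arm, as the interface text tells. Its arguments: {"type":"object","properties":{"increments":{"type":"array","items":{"type":"array","items":{"type":"number"}}},"grip_force":{"type":"number"}},"required":["increments"]}

```bash
mkdir -p pics; python3 - <<'E'
from plant import manip, imaging
import cv2, numpy as np
print(manip.sense())
for n in ("top","side"):
    p,d=imaging.get_image(n); cv2.imwrite(f"pics/{n}0.png",p); np.save(f"{n}0.npy",d)
    c=imaging.camera_info(n); print(n,c)
E
```

```text
{'clock': 0.0, 'qpos': array([ 9.63698745e-01,  1.81512200e-01,  1.60801010e+00,  9.75393652e-06,
        1.35378655e+00, -2.06290667e-01]), 'qd': array([-0.00151874, -0.00010558, -0.0021183 , -0.00053075,  0.00060976,
        0.00046774]), 'tau': array([ 5.08635057e-04, -4.44868362e+01, -3.51347888e+01, -2.44517905e-04,
        8.92830634e-03,  3.23664347e-05]), 'position': array([0.22398006, 0.52895187, 0.20979938]), 'ee_rot': array([-3.14123180e+00,  1.67785562e-03,  1.16998761e+00]), 'wrist_force': array([ 1.12554205, -1.05740157, -0.10390546]), 'ft_torque': array([-0.00505334,  0.00502503,  0.04476442]), 'width': 0.08536879907376209}
top {'camera_matrix': array([[621.31694435,   0.        , 307.56977829],
       [  0.        , 621.31694435, 229.60612271],
       [  0.        ,   0.        ,   1.        ]]), 'distortion': array([-0.14724391,  0.        ,  0.        ,  0.        ,  0.        ]), 'R': array([[ 0.0165551 , -0.99982907, -0.00823187],
       [-0.9870403 , -0.01502794, -0.15976734],
       [ 0.15961633,  0.01077015, -0.98712037]]), 't': array([-0.00290693,  0.55752322,  1.11820094])}
side {'camera_matrix': array([[460.31577043,   0.        , 323.28311627],
       [  0.        , 460.31577043, 235.11847353],
       [  0.        ,   0.        ,   1.        ]]), 'distortion': array([-0.10943021,  0.        ,  0.        ,  0.        ,  0.        ]), 'R': array([[-0.99934071, -0.03605459,  0.00426748],
       [-0.02093305,  0.47615747, -0.87911084],
       [ 0.02966399, -0.87862059, -0.47659827]]), 't': array([0.55849097, 0.06906743, 0.92819652])}
```

View pics/top0.png

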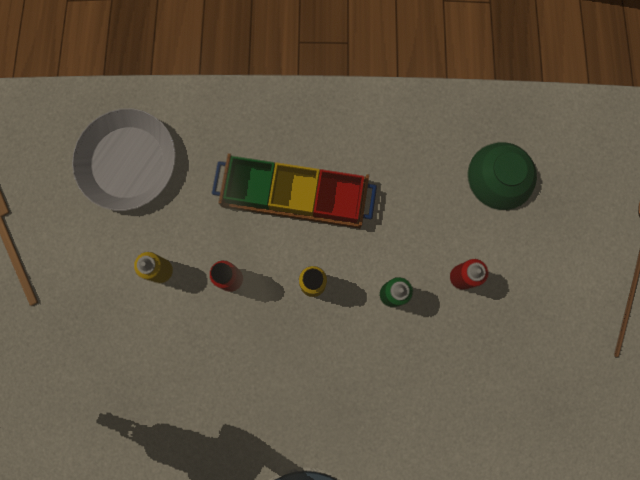

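View pics/side0.png

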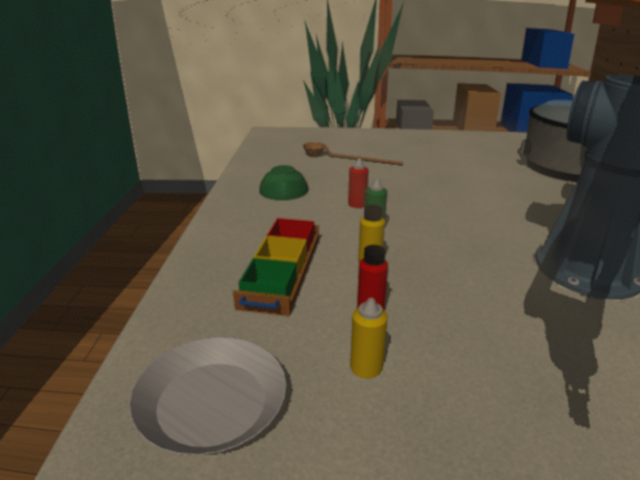

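The top view shows yellow sauce at (148,265), red soap (224,275), yellow soap (313,281), green sauce (397,292) and red sauce (470,272). The pockets are green (250,182), yellow (296,190) and red (341,197), the bowl is at (502,176) and the tin at (125,160). The side view confirms which bottles have nozzles and which have black caps.

```bash
cat > h.py <<'E'
import cv2, numpy as np
from plant import imaging
def cloud(n,d,c=None):
    c=c or imaging.camera_info(n)
    v,u=np.mgrid[0:480,0:640]
    q=cv2.undistortPoints(np.stack([u,v],-1).reshape(-1,1,2).astype(float),c["camera_matrix"],c["distortion"]).reshape(480,640,2)
    P=np.dstack([q*d[...,None],d])
    X=(P-c["t"])@c["R"]; X[d==0]=np.nan
    return X
def masks(p):
    h=cv2.cvtColor(p,cv2.COLOR_BGR2HSV); H,S,V=[h[...,i].astype(int) for i in range(3)]
    s=(S>170)&(V>50)
    return dict(red=s&((H<6)|(H>172)),yellow=s&(H>20)&(H<35),green=s&(H>50)&(H<85))
def circ(x,y):
    A=np.c_[2*x,2*y,np.ones(len(x))]; s=np.linalg.lstsq(A,x*x+y*y,rcond=None)[0]
    return s[0],s[1],np.sqrt(s[2]+s[0]**2+s[1]**2)
E
python3 - <<'E'
from h import *
for n in("top","side"):
    p=cv2.imread(f"pics/{n}0.png"); d=np.load(f"{n}0.npy"); X=cloud(n,d)
    print(n,"counter z",np.nanmedian(X[380:400,450:550,2]) if n=="top" else np.nanmedian(X[400:,450:520,2]))
    for k,m in masks(p).items():
        nn,L,st,_=cv2.connectedComponentsWithStats(m.astype(np.uint8))
        for i in range(1,nn):
            if st[i,4]<120: continue
            w=X[L==i]; w=w[np.isfinite(w[:,0])]
            b=w[(w[:,2]>.02)&(w[:,2]<.085)]
            print(k,st[i],"med",np.nanmedian(w,0).round(3),"lo",np.percentile(w,3,0).round(3),"hi",np.percentile(w,97,0).round(3),"circ",np.round(circ(b[:,0],b[:,1]),4) if len(b)>20 else "")
    # black caps/white nozzle tops: high points
    hi=(X[...,2]>.105)&(X[...,2]<.14)&(X[...,0]>.3)&(X[...,0]<.9)&(abs(X[...,1])<.5)
    nn,L,st,_=cv2.connectedComponentsWithStats(hi.astype(np.uint8))
    for i in range(1,nn):
        if st[i,4]>8: print("hi",st[i],X[L==i].mean(0).round(4),X[L==i][:,2].max().round(3))
    if n=="top":
        rim=(X[...,2]>.045)&(X[...,2]<.06)&(X[...,0]>.6)&(X[...,1]>-.12)&(X[...,1]<.2)
        nn,L,st,_=cv2.connectedComponentsWithStats(rim.astype(np.uint8))
        i=1+np.argmax(st[1:,4]); w=X[L==i][:,:2].astype(np.float32); print("rim",st[i],cv2.minAreaRect(w))
E
```

```text
top counter z -0.0006470026771956197
red [ 314  170   50   50 1801] med [ 0.629 -0.052  0.01 ] lo [ 0.584 -0.092  0.005] hi [ 0.666 -0.011  0.055] circ [ 0.625  -0.051   0.0459]
red [451 259  37  29 482] med [ 0.471 -0.275  0.095] lo [ 0.455 -0.31   0.016] hi [ 0.497 -0.269  0.103] circ [ 0.4763 -0.2933  0.024 ]
yellow [ 268  163   51   53 2111] med [0.642 0.036 0.011] lo [ 0.594 -0.006  0.005] hi [0.679 0.075 0.055] circ [0.6365 0.0339 0.0459]
yellow [135 252  37  30 390] med [0.473 0.278 0.097] lo [0.457 0.268 0.018] hi [0.502 0.313 0.103] circ [0.48   0.2933 0.025 ]
yellow [299 266  28  30 290] med [ 0.45  -0.002  0.099] lo [ 0.436 -0.027  0.053] hi [0.482 0.017 0.106] circ [ 0.4598 -0.0047  0.0246]
hi [137 256  19  18 260] [0.4793 0.2908 0.1121] 0.128
hi [210 263  22  21 358] [0.4665 0.1544 0.1232] 0.129
hi [467 262  19  19 254] [ 0.4765 -0.2914  0.1126] 0.128
hi [303 268  20  22 340] [ 0.4594 -0.0047  0.1235] 0.13
hi [391 281  19  20 264] [ 0.4417 -0.157   0.1122] 0.127
rim [ 223  156  141   52 1119] ((0.6380972266197205, 0.03478331118822098), (0.2574407756328583, 0.085955709218
[... 571 characters left out ...]
0.4637 -0.0036  0.0235]
yellow [ 254  237   52   40 1090] med [ 0.64  -0.001  0.039] lo [ 0.598 -0.01   0.01 ] hi [0.681 0.078 0.054] circ [0.6411 0.0366 0.0457]
yellow [ 351  309   36   69 1950] med [0.486 0.313 0.062] lo [0.463 0.297 0.007] hi [0.506 0.317 0.103] circ [0.4842 0.2936 0.0234]
green [ 240  260   55   34 1204] med [0.652 0.085 0.041] lo [0.615 0.076 0.01 ] hi [0.69  0.165 0.055] circ [0.654  0.1216 0.0452]
hi [353 159  13  10  80] [ 0.4809 -0.2867  0.113 ] 0.126
hi [370 179  14  12 108] [ 0.4462 -0.1509  0.1125] 0.125
hi [364 205  19  17 279] [0.4638 0.0038 0.1186] 0.126
hi [363 245  23  21 406] [0.4711 0.1626 0.1192] 0.126
hi [358 298  25  22 354] [0.4842 0.2979 0.1133] 0.127
```

Request:
jog_arm(
  increments=[
    [1,13,-40,5,-0.11],
    [1,27,-80,10,-0.22],
    [1,40,-120,15,-0.33],
    [1,53,-160,20,-0.44],
    [1,67,-200,20,-0.55],
    [1,80,-240,20,-0.66],
    [1,93,-280,20,-0.77],
    [1,107,-320,20,-0.88],
    [1,120,-360,20,-0.99],
    [1,133,-400,20,-1.1],
    [1,147,-440,20,-1.21],
    [1,160,-480,20,-1.31],
  ],
  grip_force=40,
)

```text
clock: 1.3
position: [0.3844, 0.0478, 0.2306]
ee_rot: [-3.141, -0.0, -0.145]
wrist_force: [0.4, 0.4, 0.4]
width: 0.0856
```

Request:
jog_arm(
  increments=[
    [1,12,-42,0,0],
    [1,24,-85,0,0],
    [1,36,-128,0,0],
    [1,47,-170,0,0],
    [1,59,-212,0,0],
    [1,71,-255,0,0],
    [1,82,-298,0,0],
    [1,94,-330,0,0],
    [1,94,-340,0,0],
    [1,94,-340,-20,0],
    [1,94,-340,-20,0],
  ],
)

```text
clock: 2.4
position: [0.4766, -0.289, 0.2077]
ee_rot: [-3.138, 0.005, -0.14]
wrist_force: [-0.3, 0.6, -1.3]
width: 0.0856
```

```bash
python3 - <<'E'
from h import *
from plant import manip
print(manip.sense()["position"])
p,d=imaging.get_image("wrist"); cv2.imwrite("pics/w1.png",p); X=cloud("wrist",d)
hi=(X[...,2]>.1)&(X[...,2]<.135)
nn,L,st,_=cv2.connectedComponentsWithStats(hi.astype(np.uint8))
for i in range(1,nn):
    if st[i,4]>80: print(st[i],X[L==i].mean(0).round(4), X[L==i][:,2].max())
for k,m in masks(p).items():
    w=X[m]; w=w[(w[:,2]>.02)&(w[:,2]<.095)]
    if len(w)>100: print(k,np.round(circ(w[:,0],w[:,1]),4),np.nanpercentile(w,[3,97],0))
E
```

```text
[ 0.47660315 -0.28902572  0.20769839]
[ 225   34   62   66 2881] [ 0.4488 -0.1596  0.1086] 0.1267769451384307
[ 299  208   55   53 2095] [ 0.4821 -0.2916  0.1085] 0.12703494140301358
red [ 0.4822 -0.2933  0.0237] [[ 0.46575318 -0.27992089  0.0226054 ]
 [ 0.50230335 -0.26940144  0.09344054]]
```

View pics/w1.png

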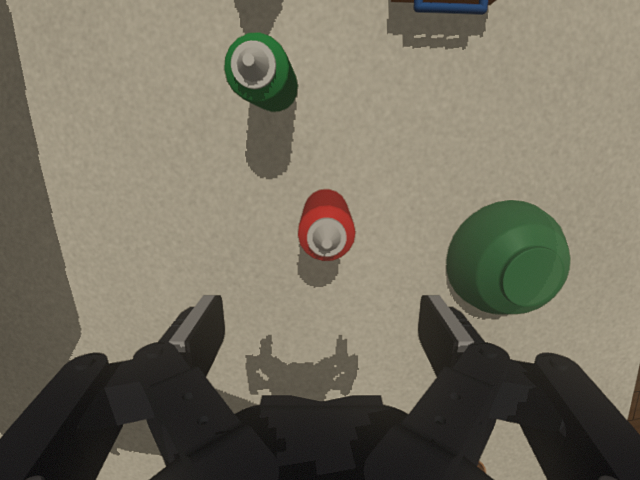

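Wrist view: red sauce nozzle is at (326,237) between the fingers, green sauce at (258,65), and the bowl is clear on the right. Descending.

Request:
jog_arm(
  increments=[
    [1,3,-2,-35,0],
    [1,3,-2,-70,0],
    [1,3,-2,-105,0],
    [1,3,-2,-125,0],
    [1,3,-2,-134,0],
    [1,3,-2,-134,0],
    [0.4,3,-2,-134,0],
    [0.4,3,-2,-134,0],
    [0.4,3,-2,-134,0],
    [0.4,3,-2,-134,0],
    [0.4,3,-2,-134,0],
    [0.4,3,-2,-134,0],
  ],
  grip_force=40,
)

```text
clock: 3.65
position: [0.4832, -0.2949, 0.0813]
ee_rot: [3.137, -0.005, -0.14]
wrist_force: [-4.2, 0.8, 21.1]
width: 0.0343
```

```bash
python3 - <<'E'
from h import *
from plant import manip
s=manip.sense();print(s["position"],s["wrist_force"],s["width"])
for n in ("wrist","side"):
    p,d=imaging.get_image(n); 
    if n=="side": p=cv2.resize(p[120:270,260:460],(800,600))
    cv2.imwrite(f"pics/{n}2.png",p)
E
```

```text
[ 0.48320137 -0.29494811  0.08128993] [-4.19650167  0.75356237 21.09075626] 0.03426165865433972
```

View pics/wrist2.png

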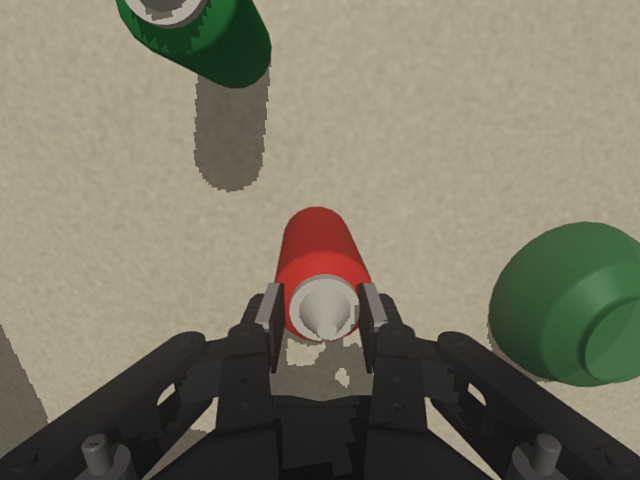

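View pics/side2.png

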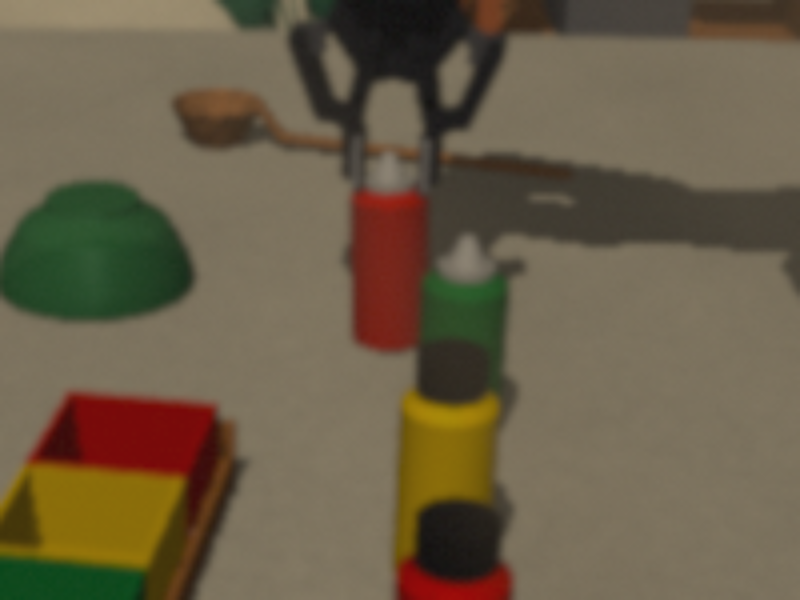

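```bash
python3 - <<'E'
from h import *
from plant import manip
for n in ("wrist","side"):
    p,d=imaging.get_image(n); X=cloud(n,d); np.save(n+"_b.npy",X)
    m=masks(p)["red"]; sel=m&(X[...,2]>.02)&(X[...,2]<.095)&(X[...,1]<-.2); w=X[sel]
    print(n,np.round(circ(w[:,0],w[:,1]),4))
    for a,b in((.01,.04),(.06,.09)):
        q=w[(w[:,2]>a)&(w[:,2]<b)]; print(a,len(q), np.nanpercentile(q,[5,50,95],0).round(3) if len(q) else"")
    S=p.max(2)<70 if n=="side" else (p.max(2)<70)
    w=X[S&(X[...,1]<-.2)&(X[...,1]>-.4)&(abs(X[...,0]-.48)<.08)&(X[...,2]>.03)]
    o=w[np.argsort(w[:,2])][:60]; print("dark low",o[::6].round(3))
X=np.load("wrist_b.npy")
for u,v in((270,290),(270,330),(275,365),(262,300),(372,290),(368,330),(325,330),(325,300),(325,285),(325,260)): print(u,v,X[v,u].round(3))
E
```

```text
wrist [ 0.4842 -0.2944  0.0239]
0.01 427 [[ 0.466 -0.28   0.021]
 [ 0.484 -0.272  0.031]
 [ 0.502 -0.27   0.039]]
0.06 1255 [[ 0.468 -0.281  0.062]
 [ 0.486 -0.273  0.077]
 [ 0.504 -0.271  0.089]]
dark low [[ 0.469 -0.283  0.106]
 [ 0.467 -0.298  0.107]
 [ 0.467 -0.299  0.107]
 [ 0.467 -0.298  0.107]
 [ 0.501 -0.304  0.108]
 [ 0.503 -0.289  0.108]
 [ 0.501 -0.304  0.108]
 [ 0.502 -0.294  0.108]
 [ 0.46  -0.284  0.108]
 [ 0.504 -0.287  0.108]]
side [ 0.484  -0.2884  0.0194]
0.01 109 [[ 0.468 -0.282  0.021]
 [ 0.486 -0.272  0.03 ]
 [ 0.502 -0.268  0.039]]
0.06 193 [[ 0.465 -0.282  0.062]
 [ 0.485 -0.273  0.075]
 [ 0.504 -0.268  0.089]]
dark low [[ 0.463 -0.281  0.04 ]
 [ 0.458 -0.285  0.111]
 [ 0.456 -0.283  0.115]
 [ 0.461 -0.281  0.118]
 [ 0.454 -0.283  0.12 ]
 [ 0.454 -0.282  0.123]
 [ 0.513 -0.293  0.126]
 [ 0.457 -0.284  0.127]
 [ 0.457 -0.284  0.13 ]
 [ 0.514 -0.292  0.134]]
270 290 [ 0.465 -0.281  0.113]
270 330 [ 0.468 -0.285  0.139]
275 365 [ 0.467 -0.3    0.139]
262 300 [ 0.461 -0.284  0.115]
372 290 [ 0.508 -0.287  0.114]
368 330 [ 0.502 -0.29   0.138]
325 330 [ 0.486 -0.296  0.124]
325 300 [ 0.487 -0.287  0.116]
325 285 [ 0.488 -0.284  0.109]
325 260 [ 0.489 -0.275  0.1  ]
```

```bash
python3 - <<'E'
from h import *
from plant import manip
s=manip.sense();print(manip.nose_length,{k:np.round(v,3) for k,v in s.items()})
c=imaging.camera_info("wrist"); print(-c["R"].T@c["t"],c["R"])
print([a for a in dir(manip) if a[0]!="_"])
E
```

```text
0.011 {'clock': np.float64(3.85), 'qpos': array([-7.570e-01,  3.070e-01,  1.737e+00, -1.000e-03,  1.092e+00,
       -6.170e-01]), 'qd': array([ 0.   ,  0.001,  0.002, -0.   , -0.001, -0.001]), 'tau': array([ 5.2300e-01, -3.5766e+01, -2.4844e+01,  5.9700e-01, -1.5830e+00,
       -2.1000e-02]), 'position': array([ 0.483, -0.295,  0.081]), 'ee_rot': array([ 3.137, -0.005, -0.14 ]), 'wrist_force': array([-4.41,  1.95, 21.4 ]), 'ft_torque': array([ 0.277,  0.879, -0.046]), 'width': np.float64(0.034)}
[ 0.49437194 -0.22094992  0.2431413 ] [[ 0.99028828 -0.13892549  0.0053692 ]
 [-0.13436456 -0.94642889  0.29362989]
 [-0.03571111 -0.29149967 -0.95590411]]
['MotionError', 'nose_length', 'sense']
```

```bash
python3 - <<'E'
import numpy as np
X=np.load("wrist_b.npy")
for u,v in((325,400),(325,420),(325,460),(240,370),(240,400),(400,400),(95,450),(320,380),(225,335),(269,350),(276,300),(268,288)): print(u,v,X[v,u].round(3))
E
python3 -c "
import cv2;p=cv2.imread('pics/wrist2.png');cv2.imwrite('pics/w2z.png',cv2.resize(p[230:430,220:430],(800,762)[:2],interpolation=cv2.INTER_CUBIC)[:600])"
```

```text
325 400 [ 0.467 -0.449 -0.001]
325 420 [ 0.487 -0.285  0.181]
325 460 [ 0.487 -0.283  0.193]
240 370 [ 0.466 -0.274  0.173]
240 400 [ 0.468 -0.275  0.182]
400 400 [ 0.504 -0.279  0.184]
95 450 [ 0.439 -0.276  0.192]
320 380 [ 0.466 -0.426 -0.001]
225 335 [ 0.393 -0.37  -0.002]
269 350 [ 0.466 -0.292  0.14 ]
276 300 [ 0.468 -0.281  0.123]
268 288 [ 0.463 -0.281  0.111]
```

View pics/w2z.png

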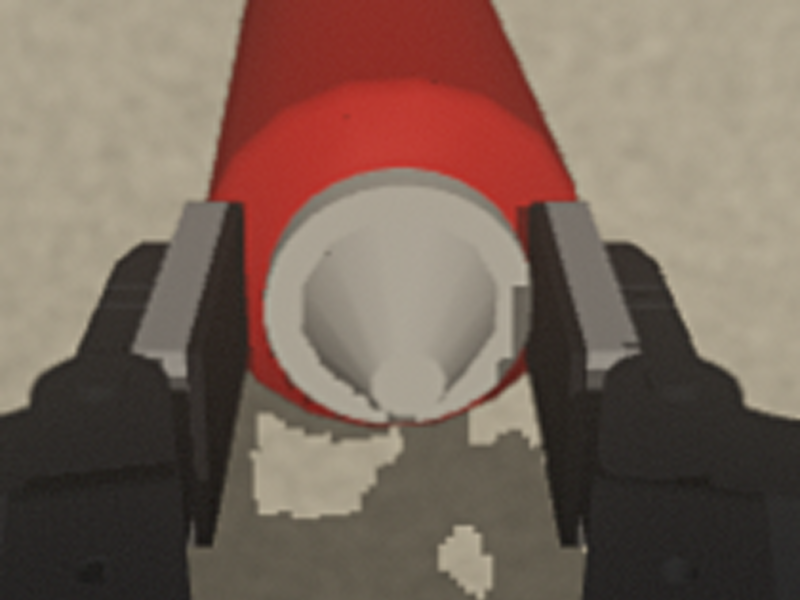

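The pads ended up around the white collar, with their tips on the shoulder at z≈0.105. That's well above where a TCP z of 0.081 should put them. I'll open, rise and measure the real tip height.

Request:
jog_arm(
  increments=[
    [0.5,0,0,3,0],
    [1,0,0,6,0],
    [1,0,0,6,0],
    [1,0,0,6,0],
    [1,0,0,30,0],
    [1,0,0,70,0],
    [1,0,0,100,0],
    [1,0,0,100,0],
  ],
)

```text
clock: 4.65
position: [0.4836, -0.2946, 0.1815]
ee_rot: [3.137, -0.007, -0.14]
wrist_force: [0.5, -0.4, -0.2]
width: 0.0853
```

```bash
python3 - <<'E'
from h import *
from plant import manip
s=manip.sense();print(s["position"],s["wrist_force"],s["width"])
p,d=imaging.get_image("wrist"); X=cloud("wrist",d);cv2.imwrite("pics/w3.png",p)
T=s["position"]
m=(X[...,2]>.135)&(abs(X[...,0]-T[0])<.075)
w=X[m]; o=w[np.argsort(w[:,2])]; print(len(w)); print(o[::300][:10].round(3))
hi=(X[...,2]>.1)&(X[...,2]<.13)&(np.hypot(X[...,0]-.484,X[...,1]+.292)<.04);print(X[hi].mean(0))
r=masks(p)["red"];w=X[r&(X[...,2]>.02)&(X[...,2]<.095)];print(np.round(circ(w[:,0],w[:,1]),4))
p2,d2=imaging.get_image("side");X2=cloud("side",d2)
m=(X2[...,2]>.13)&(abs(X2[...,0]-T[0])<.075)&(abs(X2[...,1]-T[1])<.05);w=X2[m];o=w[np.argsort(w[:,2])];print(o[:40:4].round(3))
cv2.imwrite("pics/s3.png",cv2.resize(p2[60:270,240:520],(800,600)))
E
```

```text
[ 0.48364624 -0.29459234  0.18151879] [ 0.54660107 -0.40971306 -0.2473411 ] 0.08530609266827717
64648
[[ 0.526 -0.306  0.211]
 [ 0.527 -0.294  0.216]
 [ 0.443 -0.28   0.219]
 [ 0.443 -0.278  0.221]
 [ 0.526 -0.302  0.223]
 [ 0.431 -0.279  0.225]
 [ 0.526 -0.303  0.228]
 [ 0.526 -0.3    0.229]
 [ 0.442 -0.283  0.231]
 [ 0.527 -0.294  0.233]]
[ 0.48026385 -0.29044012  0.10921303]
[ 0.48   -0.2918  0.0236]
[[ 0.533 -0.296  0.213]
 [ 0.53  -0.289  0.215]
 [ 0.53  -0.292  0.217]
 [ 0.44  -0.275  0.218]
 [ 0.433 -0.28   0.219]
 [ 0.528 -0.289  0.22 ]
 [ 0.535 -0.296  0.22 ]
 [ 0.528 -0.291  0.222]
 [ 0.441 -0.276  0.222]
 [ 0.53  -0.295  0.223]]
```

View pics/s3.png

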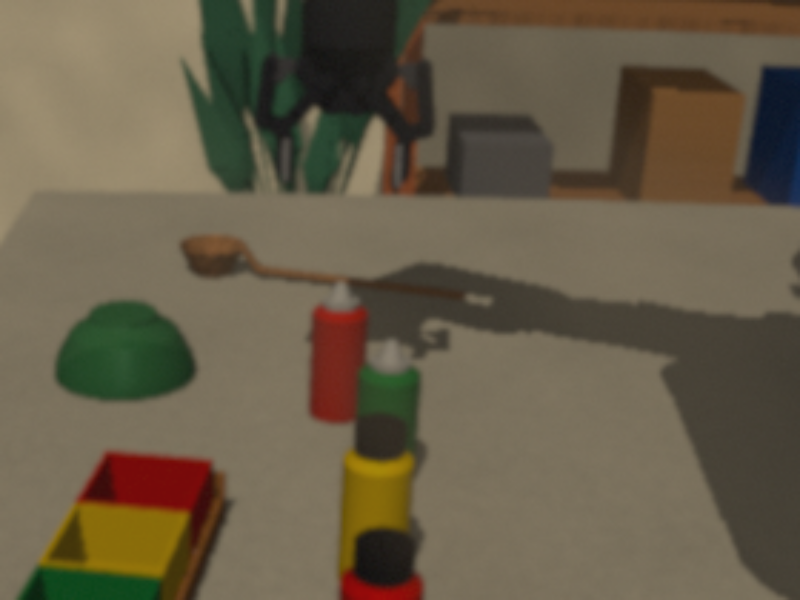

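View pics/w3.png

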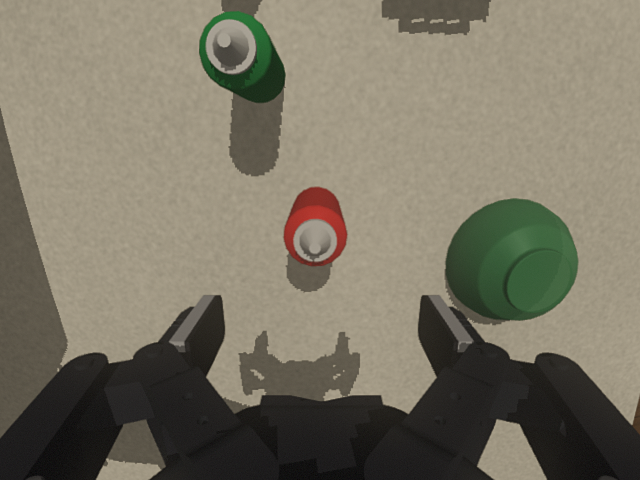

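Measured with both cameras, the open tips are at z≈0.212 when the reported TCP z is 0.1815. The text implies about 0.183, so the reported height reads roughly 28 mm low. x and y agree. The bottle still stands at (0.480, -0.292). I'll allow for the offset by descending to a reported z of about 0.050.

Request:
jog_arm(
  increments=[
    [1,-4,0,-40,0],
    [1,-4,0,-80,0],
    [1,-4,0,-105,0],
    [1,-4,0,-120,0],
    [1,-4,0,-131,0],
    [1,-4,0,-131,0],
    [1,-4,0,-131,0],
  ],
)

```text
clock: 5.45
position: [0.4778, -0.293, 0.0463]
ee_rot: [3.141, -0.001, -0.14]
wrist_force: [-0.7, 0.4, 1.4]
width: 0.0852
```

Request:
jog_arm(
  increments=[
    [0.3,0,0,0,0],
    [0.3,0,0,0,0],
    [0.3,0,0,0,0],
    [0.3,0,0,0,0],
    [0.3,0,0,0,0],
    [0.3,0,0,0,0],
  ],
  grip_force=40,
)

```text
clock: 6.05
position: [0.4782, -0.2933, 0.0471]
ee_rot: [3.14, -0.002, -0.14]
wrist_force: [0.4, 0.9, 6.0]
width: 0.0485
```

```bash
python3 - <<'E'
from h import *
p,d=imaging.get_image("wrist");cv2.imwrite("pics/w4.png",p)
E
```

```text
(no output)
```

View pics/w4.png

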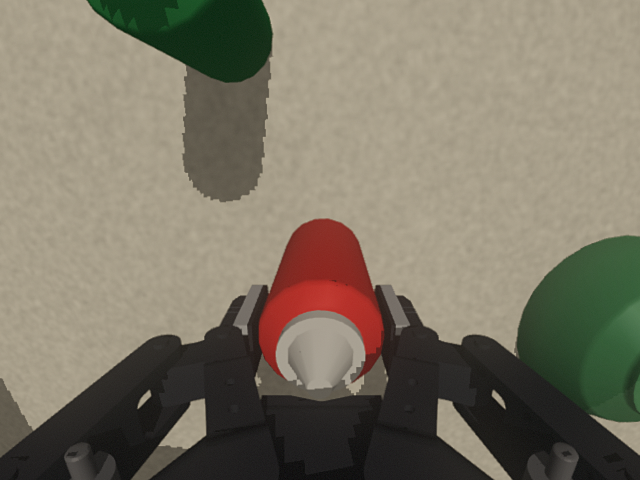

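Wrist view: the pads now hold the red body squarely below the shoulder, with the nozzle at (320,355). Width is 48.5 mm. Lifting and carrying to the red pocket.

Request:
jog_arm(
  increments=[
    [0.3,0,0,15,0],
    [0.3,0,0,45,0],
    [0.3,0,0,80,0],
    [0.3,0,0,110,0],
    [0.3,12,20,110,0],
    [0.3,32,52,110,0],
    [0.3,52,84,110,0],
    [0.3,72,116,110,0],
    [0.3,92,148,110,0],
    [0.3,112,180,110,0],
    [0.3,130,210,110,0],
    [0.3,142,231,110,0],
  ],
)

```text
clock: 7.3
position: [0.6196, -0.0591, 0.1559]
ee_rot: [-3.141, 0.001, -0.139]
wrist_force: [-0.5, -0.1, -2.4]
width: 0.0486
```

Request:
jog_arm(
  increments=[
    [0.3,8,12,0,0],
    [0.3,8,12,0,0],
    [0.3,8,12,0,0],
    [0.3,8,12,0,0],
  ],
)

```text
clock: 7.7
position: [0.6267, -0.0507, 0.1556]
ee_rot: [3.141, 0.001, -0.141]
wrist_force: [0.6, -1.1, -2.3]
width: 0.0485
```

```bash
cat > chk.py <<'E'
import sys
from h import *
from plant import manip
def go(tag,col):
    s=manip.sense();print(s["position"].round(4),s["wrist_force"].round(1),s["width"].round(4))
    out=[]
    for n in ("top","side","wrist"):
        p,d=imaging.get_image(n); X=cloud(n,d); m=masks(p)[col]
        q=X[m&(np.hypot(X[...,0]-s["position"][0],X[...,1]-s["position"][1])<.055)&(X[...,2]>.075)]
        if len(q)>30: print(n,len(q),"circ",np.round(circ(q[:,0],q[:,1]),4),"lo/hi",np.nanpercentile(q,[2,98],0).round(3).tolist())
        if n=="top": p=cv2.resize(p[130:310,110:500],(650,300))
        if n=="side": p=cv2.resize(p[80:380,200:500],(300,300))
        if n=="wrist": p=cv2.resize(p,(400,300))
        out.append(p)
    a=np.zeros((600,700,3),np.uint8);a[:300,:650]=out[0];a[300:,:300]=out[1];a[300:,300:]=out[2]
    cv2.imwrite(f"pics/{tag}.png",a)
go(sys.argv[1],sys.argv[2])
E
python3 chk.py c1 red
```

```text
Traceback (most recent call last):
  File "chk.py", line 17, in <module>
    go(sys.argv[1],sys.argv[2])
    ~~^^^^^^^^^^^^^^^^^^^^^^^^^
  File "chk.py", line 5, in go
    s=manip.sense();print(s["position"].round(4),s["wrist_force"].round(1),s["width"].round(4))
                                                                           ^^^^^^^^^^^^^^^^
AttributeError: 'float' object has no attribute 'round'
```

```bash
sed -i 's/s\["width"\].round(4)/round(s["width"],4)/' chk.py; python3 chk.py c1 red
```

```text
[ 0.6267 -0.0507  0.1556] [ 0.6 -1.1 -2.3] 0.0485
top 151 circ [ 0.6122 -0.0488  0.0207] lo/hi [[0.596, -0.074, 0.113], [0.621, -0.026, 0.263]]
side 1118 circ [ 0.628  -0.0474  0.0214] lo/hi [[0.607, -0.044, 0.114], [0.65, -0.025, 0.21]]
wrist 9918 circ [ 0.6291 -0.0479  0.0204] lo/hi [[0.607, -0.058, 0.118], [0.651, -0.026, 0.211]]
```

View pics/c1.png

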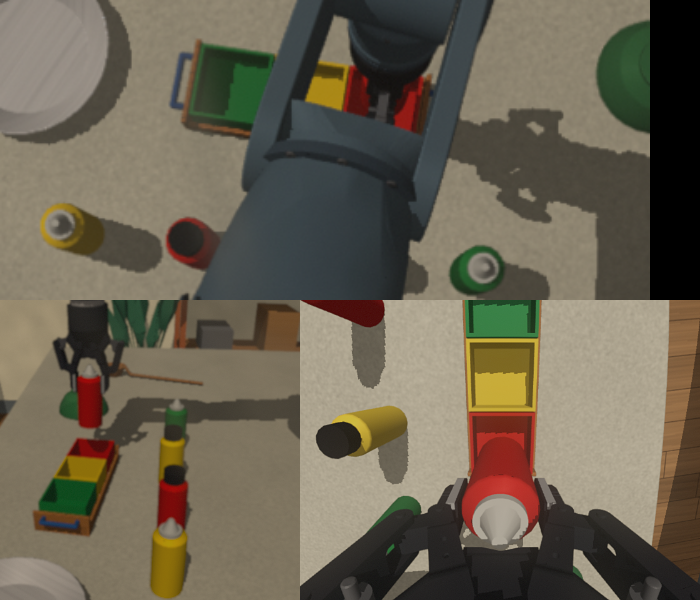

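The bottle is held upright over the red pocket at (0.629, -0.049), with the yellow and green pockets beyond it in the wrist view. Lowering.

Request:
jog_arm(
  increments=[
    [0.3,-1,-1,-25,0],
    [0.3,-1,-1,-50,0],
    [0.3,-1,-1,-72,0],
    [0.3,-1,-1,-85,0],
    [0.3,-1,-1,-90,0],
    [0.3,-1,-1,-94,0],
    [0.3,-1,-1,-96,0],
    [0.3,-1,-1,-97,0],
    [0.3,-1,-1,-97,0],
  ],
)

```text
clock: 8.75
position: [0.6268, -0.0507, 0.0594]
ee_rot: [3.141, -0.001, -0.14]
wrist_force: [-0.4, 0.0, -3.0]
width: 0.0486
```

Request:
jog_arm(
  increments=[
    [0.3,0,0,-1,0],
    [0.3,0,0,-2,0],
    [0.3,0,0,-3,0],
    [0.3,0,0,-3,0],
  ],
)

```text
clock: 9.15
position: [0.6268, -0.0507, 0.0571]
ee_rot: [3.141, -0.001, -0.14]
wrist_force: [-2.3, -0.1, 4.8]
width: 0.0488
```

The force sign has changed, so the bottle is on the floor. Releasing and rising.

Request:
jog_arm(
  increments=[
    [0.7,0,0,0,0],
    [1,0,0,0,0],
    [1,0,0,0,0],
    [1,0,0,0,0],
    [1,0,0,20,0],
    [1,0,0,60,0],
    [1,0,0,105,0],
    [1,0,0,150,0],
    [1,0,0,150,0],
  ],
)

```text
clock: 10.05
position: [0.6307, -0.0516, 0.2142]
ee_rot: [3.14, -0.014, -0.14]
wrist_force: [0.7, -0.9, 1.0]
width: 0.0854
```

```bash
python3 chk.py c2 red
```

```text
[ 0.6307 -0.0516  0.2142] [ 0.7 -0.9  1. ] 0.0854
top 141 circ [ 0.6191 -0.0502  0.0221] lo/hi [[0.604, -0.075, 0.081], [0.636, -0.027, 0.155]]
side 427 circ [ 0.6287 -0.0456  0.0197] lo/hi [[0.607, -0.049, 0.076], [0.65, -0.025, 0.113]]
wrist 1546 circ [ 0.6285 -0.0502  0.0214] lo/hi [[0.606, -0.073, 0.078], [0.651, -0.026, 0.111]]
```

View pics/c2.png

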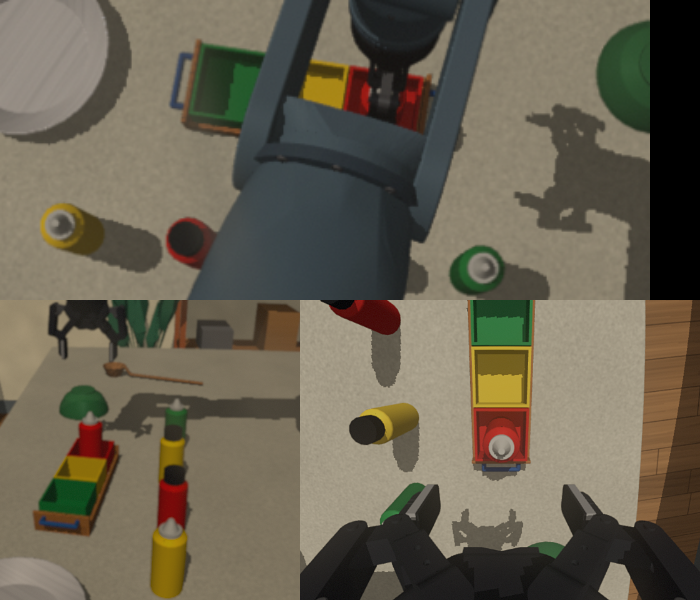

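Red stands upright at (0.6285, -0.050), body top at z≈0.11, so it's seated. Yellow next.

Request:
jog_arm(
  increments=[
    [1,-6,14,0,0],
    [1,-20,48,0,0],
    [1,-35,84,0,0],
    [1,-51,120,0,0],
    [1,-66,157,0,0],
    [1,-82,194,0,0],
    [1,-97,230,0,0],
    [1,-113,267,0,0],
    [1,-128,304,0,0],
    [1,-140,332,0,0],
    [1,-145,343,0,0],
    [1,-145,343,0,0],
  ],
)

```text
clock: 11.4
position: [0.4794, 0.2937, 0.2043]
ee_rot: [3.14, 0.002, -0.137]
wrist_force: [-0.4, 0.8, 0.3]
width: 0.0851
```

```bash
python3 chk.py c3 yellow
```

```text
[0.4794 0.2937 0.2043] [-0.4  0.8  0.3] 0.0851
top 313 circ [0.4801 0.2914 0.0213] lo/hi [[0.457, 0.268, 0.079], [0.502, 0.313, 0.105]]
side 728 circ [0.4844 0.2962 0.02  ] lo/hi [[0.463, 0.29, 0.076], [0.507, 0.317, 0.104]]
wrist 1213 circ [0.4856 0.2929 0.0209] lo/hi [[0.463, 0.273, 0.078], [0.508, 0.316, 0.103]]
```

View pics/c3.png

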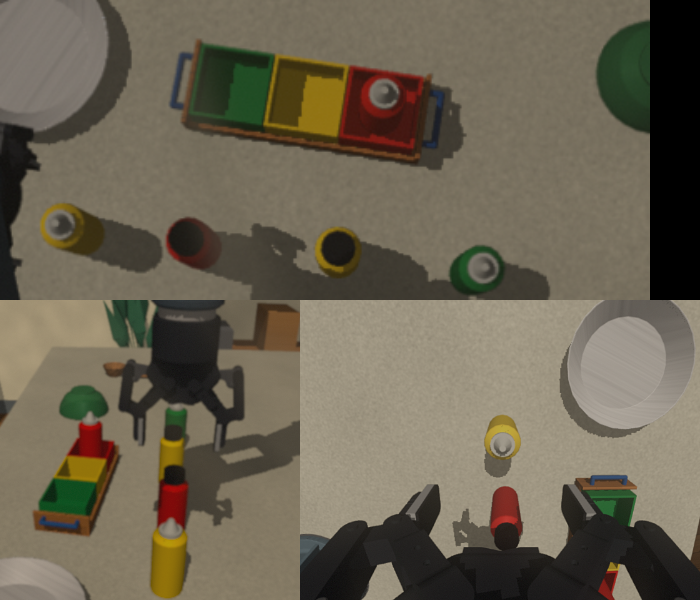

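Wrist view: the yellow nozzle at (503,443) in the composite is centred between the jaws, and the tin and red soap are clear. The red soap only appears behind the palm because of perspective.

Request:
jog_arm(
  increments=[
    [1,4,-2,-40,0],
    [1,4,-2,-80,0],
    [1,4,-2,-115,0],
    [1,4,-2,-140,0],
    [1,4,-2,-152,0],
    [1,4,-2,-158,0],
    [1,4,-2,-158,0],
    [0.3,4,-2,-158,0],
    [0.3,4,-2,-158,0],
    [0.3,4,-2,-158,0],
    [0.3,4,-2,-158,0],
    [0.3,4,-2,-158,0],
  ],
)

```text
clock: 12.75
position: [0.486, 0.2911, 0.0493]
ee_rot: [-3.14, -0.002, -0.14]
wrist_force: [-2.6, -0.5, 6.2]
width: 0.0487
```

```bash
python3 chk.py c4 yellow
```

```text
[0.486  0.2911 0.0493] [-2.6 -0.5  6.2] 0.0487
top 204 circ [0.4808 0.2837 0.0162] lo/hi [[0.459, 0.267, 0.076], [0.5, 0.286, 0.107]]
side 768 circ [0.4873 0.2951 0.0206] lo/hi [[0.465, 0.289, 0.076], [0.511, 0.317, 0.105]]
wrist 6699 circ [0.4881 0.2943 0.0205] lo/hi [[0.466, 0.281, 0.077], [0.51, 0.317, 0.103]]
```

View pics/c4.png

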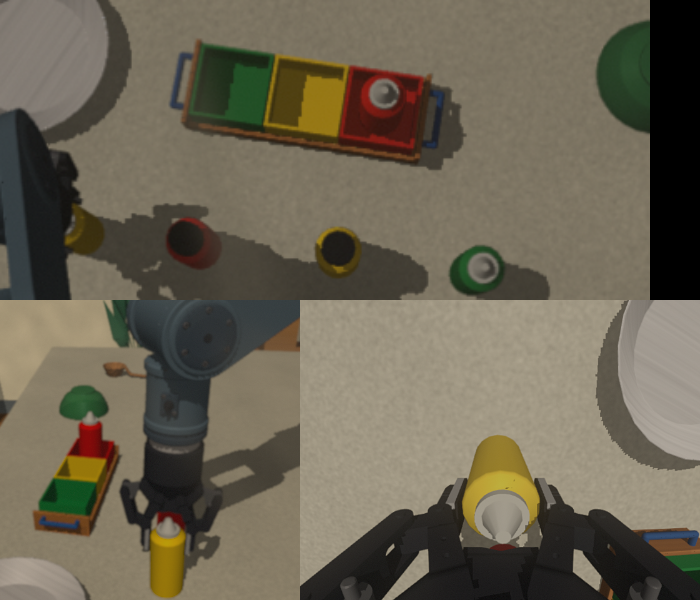

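Yellow is gripped (48.7 mm), centred at (0.488, 0.294). Lifting to the yellow pocket.

Request:
jog_arm(
  increments=[
    [0.3,0,0,15,0],
    [0.3,0,0,45,0],
    [0.3,0,0,80,0],
    [0.3,0,0,110,0],
    [0.3,12,-20,110,0],
    [0.3,32,-54,110,0],
    [0.3,52,-88,110,0],
    [0.3,72,-122,110,0],
    [0.3,92,-156,110,0],
    [0.3,112,-190,110,0],
    [0.3,132,-224,110,0],
    [0.3,145,-248,110,0],
  ],
)

```text
clock: 14.1
position: [0.6313, 0.0399, 0.1586]
ee_rot: [3.141, -0.001, -0.141]
wrist_force: [0.1, 0.3, -3.9]
width: 0.0491
```

Request:
jog_arm(
  increments=[
    [0.3,6,-10,0,0],
    [0.3,6,-10,0,0],
    [0.3,6,-10,0,0],
    [0.3,6,-10,0,0],
  ],
)

```text
clock: 14.5
position: [0.6356, 0.034, 0.1577]
ee_rot: [-3.141, 0.001, -0.138]
wrist_force: [0.1, 0.1, -3.6]
width: 0.0486
```

```bash
python3 chk.py c5 yellow
```

```text
[0.6356 0.034  0.1577] [ 0.1  0.1 -3.6] 0.0486
top 153 circ [0.6262 0.0375 0.0212] lo/hi [[0.607, 0.015, 0.113], [0.627, 0.059, 0.211]]
side 1412 circ [0.6355 0.0381 0.0222] lo/hi [[0.612, 0.04, 0.113], [0.659, 0.061, 0.212]]
wrist 9305 circ [0.6377 0.0381 0.0204] lo/hi [[0.616, 0.027, 0.119], [0.66, 0.06, 0.212]]
```

View pics/c5.png

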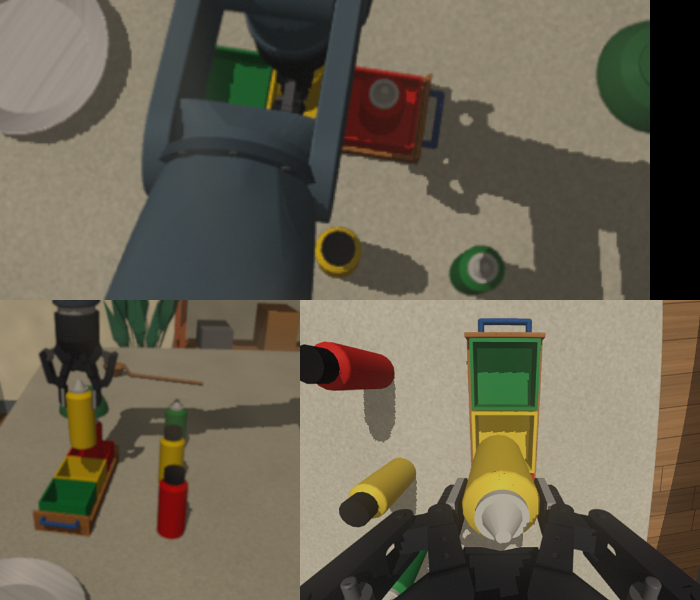

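Request:
jog_arm(
  increments=[
    [0.3,2,-1,-25,0],
    [0.3,2,-1,-50,0],
    [0.3,2,-1,-72,0],
    [0.3,2,-1,-85,0],
    [0.3,2,-1,-90,0],
    [0.3,2,-1,-94,0],
    [0.3,2,-1,-96,0],
    [0.3,2,-1,-97,0],
    [0.3,2,-1,-98,0],
    [0.3,2,-1,-98,0],
  ],
)

```text
clock: 15.65
position: [0.6386, 0.0314, 0.0601]
ee_rot: [3.142, -0.001, -0.14]
wrist_force: [-0.4, -0.1, -3.4]
width: 0.0488
```

Request:
jog_arm(
  increments=[
    [0.3,0,0,-1,0],
    [0.3,0,0,-2,0],
    [0.3,0,0,-2,0],
  ],
)

```text
clock: 15.95
position: [0.6389, 0.0314, 0.0594]
ee_rot: [3.142, -0.001, -0.14]
wrist_force: [-2.4, 0.9, 6.5]
width: 0.0487
```

Request:
jog_arm(
  increments=[
    [0.7,0,0,0,0],
    [1,0,0,0,0],
    [1,0,0,0,0],
    [1,0,0,0,0],
    [1,0,0,20,0],
    [1,0,0,60,0],
    [1,0,0,105,0],
    [1,0,0,145,0],
    [1,0,0,145,0],
  ],
)

```text
clock: 16.85
position: [0.6425, 0.031, 0.2106]
ee_rot: [-3.142, -0.013, -0.14]
wrist_force: [0.5, 0.9, 0.9]
width: 0.0854
```

```bash
python3 chk.py c6 yellow
```

```text
[0.6425 0.031  0.2106] [0.5 0.9 0.9] 0.0854
top 67 circ [0.6324 0.0362 0.0227] lo/hi [[0.602, 0.017, 0.103], [0.654, 0.036, 0.315]]
side 519 circ [0.6366 0.0383 0.0198] lo/hi [[0.614, 0.036, 0.076], [0.658, 0.059, 0.113]]
wrist 1584 circ [0.6365 0.0336 0.0214] lo/hi [[0.614, 0.011, 0.079], [0.659, 0.057, 0.111]]
```

View pics/c6.png

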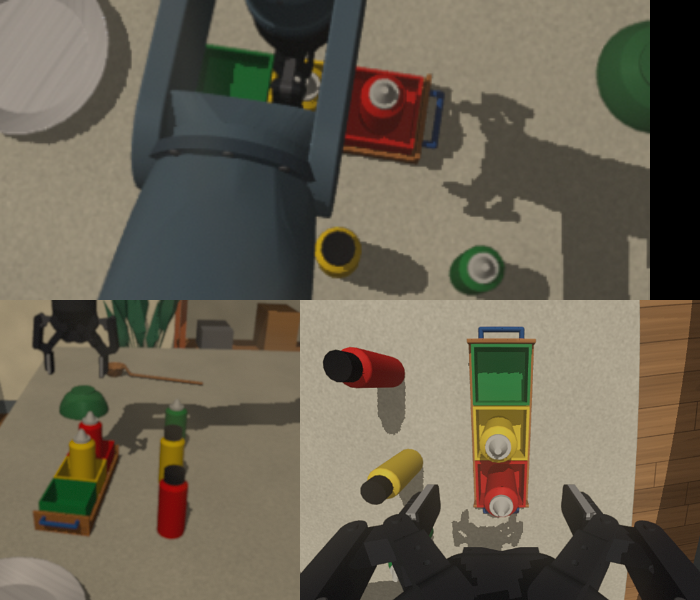

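Yellow stands upright in its pocket at (0.637, 0.034). Green next.

Request:
jog_arm(
  increments=[
    [1,-10,-10,0,0],
    [1,-35,-35,0,0],
    [1,-62,-61,0,0],
    [1,-89,-88,0,0],
    [1,-116,-114,0,0],
    [1,-143,-141,0,0],
    [1,-170,-168,0,0],
    [1,-187,-184,0,0],
    [1,-193,-190,0,0],
    [1,-193,-190,0,0],
  ],
)

```text
clock: 18.0
position: [0.444, -0.1589, 0.2017]
ee_rot: [-3.141, 0.002, -0.142]
wrist_force: [0.7, -1.3, 0.8]
width: 0.0854
```

```bash
sed -i 's/S>170)&(V>50)/S>150)\&(V>30)/; s/(H>50)/(H>45)/;s/(H<85)/(H<88)/' h.py; python3 chk.py c7 green
```

```text
[ 0.444  -0.1589  0.2017] [ 0.7 -1.3  0.8] 0.0854
top 36 circ [ 0.4277 -0.153   0.0075] lo/hi [[0.421, -0.162, 0.096], [0.428, -0.143, 0.104]]
```

View pics/c7.png

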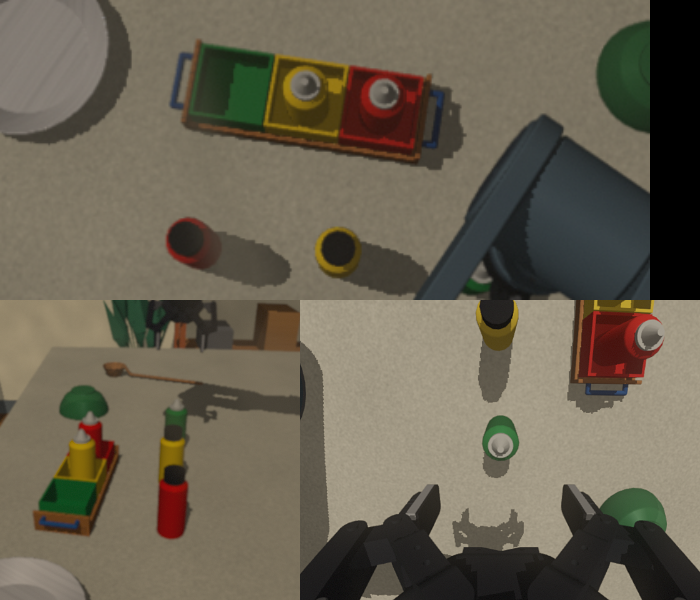

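Wrist view: the green nozzle at (500,445) is centred just as the yellow one was, and the bowl is clear to the right. Descending.

Request:
jog_arm(
  increments=[
    [1,2,0,-40,0],
    [1,2,0,-80,0],
    [1,2,0,-115,0],
    [1,2,0,-138,0],
    [1,2,0,-149,0],
    [1,2,0,-155,0],
    [1,2,0,-155,0],
    [0.3,2,0,-155,0],
    [0.3,2,0,-155,0],
    [0.3,2,0,-155,0],
    [0.3,2,0,-155,0],
    [0.3,2,0,-155,0],
  ],
)

```text
clock: 19.35
position: [0.4479, -0.1591, 0.049]
ee_rot: [3.141, -0.001, -0.14]
wrist_force: [-2.8, -0.2, 6.4]
width: 0.0489
```

```bash
sed -i 's/S>150)/S>120)/' h.py; python3 chk.py c8 green
```

```text
[ 0.4479 -0.1591  0.049 ] [-2.8 -0.2  6.4] 0.0489
side 148 circ [ 0.4498 -0.1494  0.0167] lo/hi [[0.431, -0.152, 0.078], [0.469, -0.131, 0.104]]
wrist 5682 circ [ 0.45   -0.1553  0.0197] lo/hi [[0.428, -0.166, 0.079], [0.472, -0.133, 0.103]]
```

View pics/c8.png

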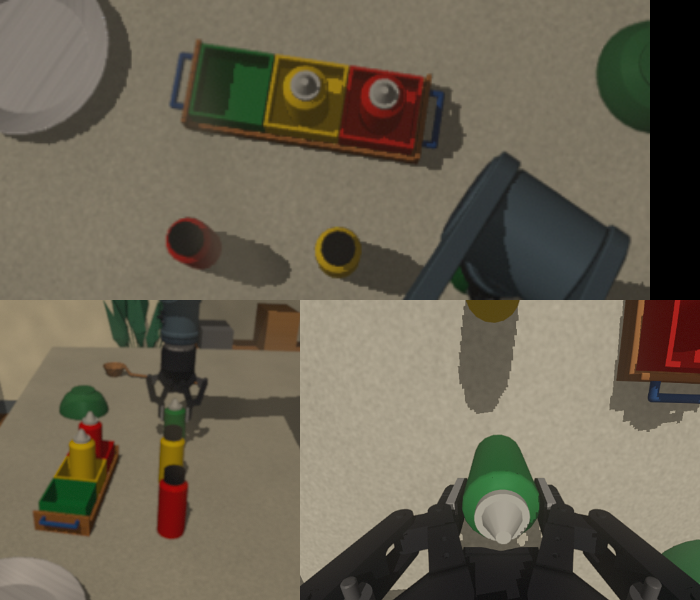

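Green is gripped (48.9 mm). Its path crosses near standing bottles, so I'm lifting higher, 170 mm.

Request:
jog_arm(
  increments=[
    [0.3,0,0,15,0],
    [0.3,0,0,50,0],
    [0.3,0,0,90,0],
    [0.3,0,0,130,0],
    [0.3,0,0,160,0],
    [0.3,0,0,170,0],
    [0.3,10,14,170,0],
    [0.3,30,42,170,0],
    [0.3,52,72,170,0],
    [0.3,74,102,170,0],
    [0.3,96,132,170,0],
    [0.3,118,162,170,0],
  ],
)

```text
clock: 20.7
position: [0.5652, 0.0049, 0.216]
ee_rot: [-3.142, 0.002, -0.14]
wrist_force: [0.1, 0.7, -2.9]
width: 0.0488
```

Request:
jog_arm(
  increments=[
    [0.3,22,30,0,0],
    [0.3,44,60,0,0],
    [0.3,64,88,0,0],
    [0.3,78,108,0,0],
    [0.3,84,116,0,0],
    [0.3,84,116,0,0],
    [0.3,84,116,-20,0],
    [0.3,84,116,-50,0],
    [0.3,84,116,-60,0],
    [0.3,84,116,-60,0],
    [0.3,84,116,-60,0],
  ],
)

```text
clock: 21.8
position: [0.6496, 0.1188, 0.1586]
ee_rot: [3.142, -0.001, -0.141]
wrist_force: [0.1, 0.3, -1.4]
width: 0.0484
```

```bash
python3 chk.py c9 green
```

```text
[0.6496 0.1188 0.1586] [ 0.1  0.3 -1.4] 0.0484
side 1566 circ [0.6498 0.1233 0.0221] lo/hi [[0.627, 0.127, 0.117], [0.671, 0.146, 0.213]]
wrist 8497 circ [0.6524 0.1244 0.0197] lo/hi [[0.631, 0.114, 0.121], [0.674, 0.145, 0.214]]
```

View pics/c9.png

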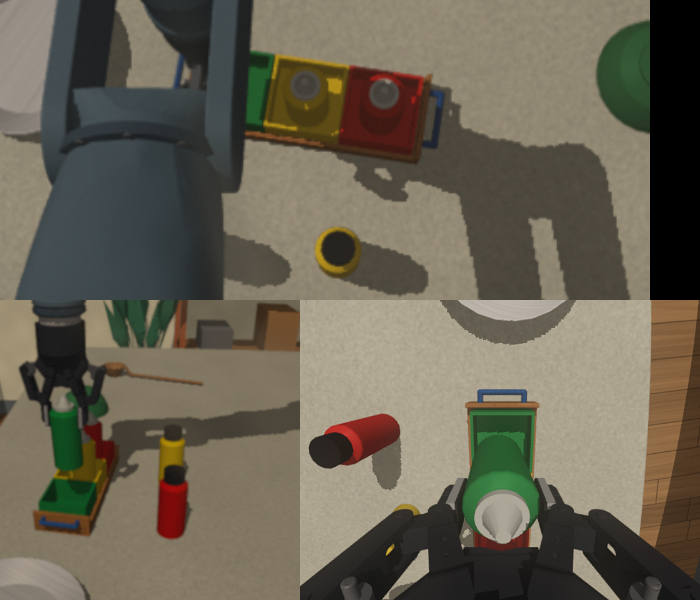

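The green bottle is at (0.651, 0.122), over its pocket. Lowering.

Request:
jog_arm(
  increments=[
    [0.3,1,-1,-25,0],
    [0.3,1,-1,-50,0],
    [0.3,1,-1,-72,0],
    [0.3,1,-1,-85,0],
    [0.3,1,-1,-91,0],
    [0.3,1,-1,-95,0],
    [0.3,1,-1,-97,0],
    [0.3,1,-1,-98,0],
    [0.3,1,-1,-99,0],
    [0.3,1,-1,-99,0],
  ],
)

```text
clock: 22.95
position: [0.6507, 0.1185, 0.0592]
ee_rot: [-3.141, -0.001, -0.14]
wrist_force: [0.4, -0.3, -1.2]
width: 0.0486
```

Request:
jog_arm(
  increments=[
    [0.3,0,0,-1,0],
    [0.3,0,0,-1,0],
    [0.3,0,0,-1,0],
  ],
)

```text
clock: 23.25
position: [0.6509, 0.1186, 0.0591]
ee_rot: [-3.141, -0.001, -0.14]
wrist_force: [-3.3, -0.0, 6.1]
width: 0.0486
```

Contact felt. Releasing and withdrawing.

Request:
jog_arm(
  increments=[
    [0.7,0,0,0,0],
    [1,0,0,0,0],
    [1,0,0,0,0],
    [1,0,0,0,0],
    [1,0,0,20,0],
    [1,0,0,60,0],
    [1,0,0,105,0],
    [1,0,0,145,0],
    [1,0,0,150,0],
    [1,0,0,150,0],
  ],
)

```text
clock: 24.25
position: [0.6515, 0.1185, 0.2099]
ee_rot: [-3.141, -0.004, -0.14]
wrist_force: [-0.2, 0.1, 0.1]
width: 0.0854
```

Request:
jog_arm(
  increments=[
    [1,-20,20,0,0],
    [1,-50,50,0,0],
    [1,-80,80,0,0],
    [1,-110,110,0,0],
    [1,-140,140,0,0],
    [1,-170,170,0,0],
    [1,-200,200,0,0],
    [1,-230,230,0,0],
    [1,-255,255,0,0],
    [1,-270,270,0,0],
    [1,-270,270,0,0],
  ],
)

```text
clock: 25.35
position: [0.3771, 0.3895, 0.2054]
ee_rot: [3.139, 0.004, -0.136]
wrist_force: [0.6, -0.3, -0.7]
width: 0.0851
```

```bash
python3 - <<'E'
from h import *
from plant import manip
s=manip.sense();print(s["clock"],s["position"].round(3),s["wrist_force"].round(1))
out=[]
for n in("top","side"):
    p,d=imaging.get_image(n);X=cloud(n,d);cv2.imwrite(f"pics/{n}9.png",p)
    for k,m in masks(p).items():
        for nm,c in (("red",(.627,-.05)),("yellow",(.639,.036)),("green",(.652,.121))):
            if nm!=k: continue
            q=X[m&(np.hypot(X[...,0]-c[0],X[...,1]-c[1])<.055)&(X[...,2]>.07)]
            if len(q)>20: print(n,k,np.round(circ(q[:,0],q[:,1]),4),"ztop",np.percentile(q[:,2],98).round(3))
    hi=(X[...,2]>.106)&(X[...,2]<.15)&(X[...,0]>.35)&(X[...,0]<.8)&(abs(X[...,1])<.35)
    nn,L,st,_=cv2.connectedComponentsWithStats(hi.astype(np.uint8))
    for i in range(1,nn):
        if st[i,4]>20: print("hi",st[i,:2],X[L==i].mean(0).round(4),X[L==i][:,2].max().round(3))
a=cv2.imread("pics/top9.png").astype(int);b=cv2.imread("pics/top0.png").astype(int)
E
```

```text
25.35 [0.377 0.389 0.205] [ 0.6 -0.3 -0.7]
top red [ 0.6246 -0.0509  0.0216] ztop 0.116
top yellow [0.6323 0.0329 0.0216] ztop 0.116
top green [0.6456 0.1196 0.0213] ztop 0.113
hi [231 162] [0.6431 0.1196 0.1157] 0.138
hi [280 169] [0.6318 0.0328 0.1156] 0.137
hi [326 174] [ 0.6238 -0.0507  0.1157] 0.14
hi [210 263] [0.4666 0.1543 0.123 ] 0.129
hi [303 268] [ 0.4595 -0.0047  0.1236] 0.129
side red [ 0.627  -0.0452  0.0184] ztop 0.114
side yellow [0.6359 0.0379 0.0197] ztop 0.114
side green [0.6481 0.1248 0.0205] ztop 0.113
hi [269 192] [0.6321 0.0051 0.116 ] 0.136
hi [364 205] [0.4638 0.0036 0.1189] 0.126
hi [255 231] [0.647  0.1303 0.116 ] 0.136
hi [364 245] [0.471  0.1625 0.1196] 0.126
```

View pics/top9.png

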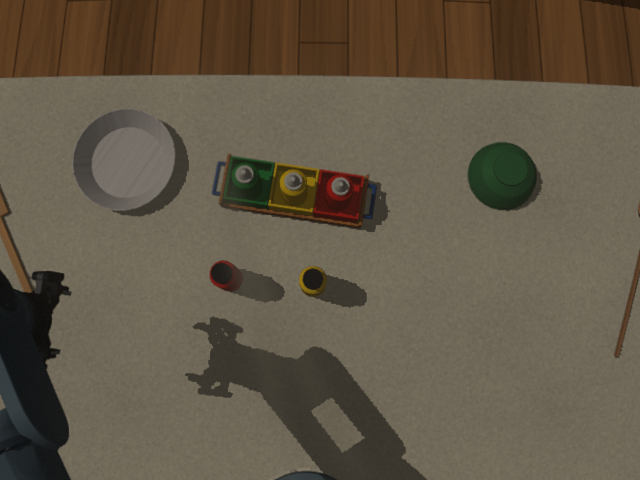

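View pics/side9.png

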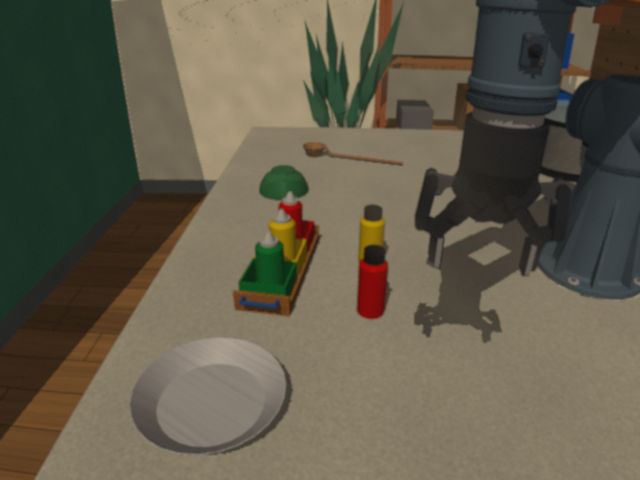

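All three bottles stand in their own pockets: green nozzle at (245,174), yellow (293,182), red (341,187). Nozzle tips measure z≈0.137, against 0.135 expected when fully seated. The soaps, bowl and tin have not moved. Handing in.

```bash
python3 -c "
from plant import workorder; print(workorder.job_done())"
```

```text
the job is handed in; nothing more can be done
None
```

The red, yellow and green sauce bottles are each standing upright in the pocket of their own colour. They went in red, yellow, then green; I lowered each one until the wrist force showed contact, then released it. I handed the job in at about 25 s, with the gripper open and clear of everything.

**Last checks:**
- **Seating:** nozzle tips measured 0.136–0.140 m high, against 0.135 m for a fully seated bottle.
- **Position:** bottle centres were within about 7 mm of the pocket centres. The top and side cameras disagreed with each other by about 3–6 mm.
- **Bystanders:** the red and yellow soap bottles measured within 1 mm of where they started. I compared the bowl and pie tin only by eye in the pictures, and they looked unmoved.

**What went wrong:** the first grasp on red failed. Both cameras showed the fingertips about 28 mm higher than the reported tool height implied, so they came down on the bottle's shoulder and pressed with about 21 N, under the 40 N limit. The bottle stayed upright and shifted only a few millimetres. I opened, rose, measured the offset and allowed for it in every later grasp.

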